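Hold a sample tile on a spatula over the reactor mouth

ROBOT

A 7-joint arm with a two-finger parallel gripper is mounted at the origin on the work surface. World frame = base frame: x ahead of the robot, y to its left, z up, the work surface at z = 0. Lengths are in mm, angles in rad, forces in N, time in s.
With the tool pointing down it reaches from about 400 to 900 mm from the base axis. Payload 5.6 kg.
Tool frame: the origin (TCP) lies midway between the tips of the shut fingers; the grasp point (between the pads) lies 19 mm behind it; z points along the fingers, y is the line along which they close (so a half turn about z gives the same grasp; the last joint's range is limited). The gripper opens to 92 mm and grips with 3 to 60 N. Pads are 20 mm wide; open, the fingers measure 128 mm over their backs; the gripper's body (75 mm by 189 mm) begins 69 mm behind the grasp point.
Start: joints at [1.143, 0.468, -0.012, 1.603, 0.006, 1.071, -0.056], TCP at [243.953, -602.491, 214.592] pointing down, gripper open.
Joint ranges: [-2.53, 2.53], [-0.31, 2.02], [-1.57, 1.55], [0.28, 2.44], [-1.29, 4.43], [0.15, 1.84], [-2.92, 2.92]. Speed limits (rad/s): [2.57, 2.57, 3.14, 3.14, 3.14, 3.14, 3.14].

INTERFACE

Orientations are given as a rotation vector (axis times angle).
In Python, from cell import robot, grip, kin, viewer gives the robot as it stands. Calls block until the motion is done:
- robot.movep(position, orientation): joint-space move of the TCP to a pose.
- robot.servo_line(position, feed=150, rotation=None): straight line of the TCP; rotation=None keeps the orientation; feed is the mean speed in mm/s.
- robot.goto_joints(angles): joint-space move.
- grip(opening, newtons=None): opening from 0.0 (shut) to 1.0 (fully open); newtons is the grip in N (None keeps the last); returns when the fingers have stopped.
- robot.hold(seconds).
- kin.ik(position, orientation): joint angles nearest the present ones, or None.
- robot.observe(): the state.
- viewer.read_camera(name): name is "scene" or "top" or "wrist"; returns the picture (384x512x3 uint8, red, green, blue); there is no depth.
- viewer.camera_info(name): a dict with "camera_matrix" (3x3 intrinsics, pixels), "R" (3x3) and "t" (3): a world point X has camera coordinates R X + t. Camera axes: x right, y down, z forward; pixel columns grow to the right and rows downward; lengths in mm; the calibration is good to about 2 mm. A picture is of the moment at which its call begins: read the wrist's pose just before it. camera_info takes no time and is no camera call; for the wrist camera it gives the pose at the moment of the call.
A pose or a line that the arm cannot do raises robot.IKError and nothing moves.
- robot.job_done(): hands the job in; it is judged then, once.
Trained networks look in the newest picture that a camera, given by its name, has taken for a name from the list of things; names that differ only in an ending like _2 or _b are one class to them, and where a whole thing is asked for, a point or a joint stands for the part that bears it (a point fixed in the world has none). Each returns a list of dicts, best first, with "confidence" (0 to 1); they miss things now and then, are a little off and sometimes report something else, mostly with a low value. They report only what shows in the picture. A call takes as long as a camera call. They do not tell look-alikes from the thing itself.
- viewer.silhouettes(name, camera): "mask" (384x512 bool, what is visible of it).
- viewer.pinpoint(name, camera): "at" ([x, y, z] in mm, in the coordinates of the camera as it stood for that picture, good to about 4 mm: a listed point, or the origin of a listed thing).
The state is a dict: "t": time; "joints": joint angles; "joint_velocities": joint speeds; "joint_torque": joint torques, N m; "tcp_pos": TCP position; "tcp_rot": TCP orientation; "contact_force": force on the tool from outside, world axes, zero at the start; "wrist_torque": the same for the moment, N m; "grip_width": opening from 0.0 (shut) to 1.0 (fully open); "grip_force": force on a finger pad.
Only numpy, scipy, OpenCV 4.12 (cv2) and the standard library are available. Lean on these libraries where they do the work, as an engineer would, in place of code of your own. Each camera call takes 0.05 s, during which the arm holds its last target. There are 200 camera calls.

TASK

Pick up the flat spatula by its handle, slide its blade under the square ceramic tile on the two-rail stand, lift the tile and carry it over the flow meters without touching them. Finish still holding it, level on the spatula, hovering about two centimetres above the rim of the octagonal reactor, centred over its square recess with the tile's edges parallel to the recess, and nothing touching the reactor: the program ends while holding, do not set it down. Never touch the tile with the gripper or drop it, and leave the other things on the bench where they are.

Things in the scene. Friction and masses are not known exactly. Their poses are not given: they have to be found in the camera images.
- spatula: flat spatula, lying on the bench at the start, 190 long, 120 g. Origin: on its flat underside, right below the grip point; +x points from the handle to the blade tip, z up. Black handle 18 wide, from x=-70 to +40, its faces from z=4 to 36 (a foot at the butt reaches z=0). Steel shank 14 wide, x=38 to 72, z=4 to 12. Steel blade 36 wide, 3 thick (z=0 to 3), flat, x=65 to 160; the tile's centre should come to lie at about x=120.
- spatula_grip (a point): point in the handle to grip across its 18 mm width: 21 above the underside, at x=0 of the spatula. The loaded blade pulls down: grip firmly
- tile: square white ceramic tile 70 x 70 x 6, about 80 to 140 g, lying across the stand's two rails at the start, within 3 mm of their centre and 4 degrees of their direction. Origin: centre of its underside; x, y along its edges, z up
- stand: fixed tile stand. Origin: centre of its underside; x along the rails. Base plate 80 x 90 x 6; two upright rails 70 long (x=-35 to 35), 12 thick (y=26 to 38 and -26 to -38), tops at z=50, on which the tile lies. The 52 wide, 44 high channel between them is open at both ends; +x looks roughly away from the robot (up to 15 degrees off), so the blade goes in from the -x end in the +x direction. Stands on one side of the bench, the reactor on the other; which is which varies
- reactor: fixed octagonal reactor, 160 across flats, 102 tall: four black legs, grey body, white top. Origin: centre of its underside, z up; x, y along the edges of the recess. The square recess in its top is 90 x 90, 14 deep; the rim round it (z=102) is broken by a 50 wide slot on the -x side, which faces roughly to the robot (up to 15 degrees off). A brass gas port sticks out 22 at +y, 54 to 76 up
- reactor_mouth (a point): centre of the recess at the height of the rim's top (102 above the bench); axes as the reactor
- flowmeters: fixed pair of upright flow meters in the middle of the bench between stand and reactor: base 55 x 130 (x, y), 135 tall, with a 10 thick steel gas pipe that runs from them towards the robot (-x) at 100 height (105 to its top) as far as x=-95 and there goes down to a foot 32 wide; none of it may be touched. Origin: centre of the underside of the meters' base
- stopper: bystander: black rubber stopper, 36 wide, 34 tall; origin: centre of its underside
- nut: bystander: brass ring nut, 32 wide, 16 tall; origin: centre of its underside
- screwdriver: bystander: screwdriver, 170 long, black handle 26 thick; origin: centre of its underside
- beaker: bystander: open glass beaker, 66 wide, 85 tall; origin: centre of its underside
- jar: bystander: amber jar with a black lid, 56 wide, 75 tall; origin: centre of its underside
- disc: bystander: round white ceramic disc, 60 wide, 8 thick (not the tile); origin: centre of its underside
- weight: bystander: steel cube, 30 a side; origin: centre of its underside
Mind the look-alikes: they are no part of the job. Leave any purple look-alike of the spatula alone.

How it is judged (in metres and radians):
On the way:
1. the tile is lifted clear of the stand, lying on the spatula alone (z of tile in the frame of stand above 0.07 m and contact force between tile and spatula above 0.2 N and contact force between tile and stand below 0.05 N), for 0.2 s.
At the end, for the whole second after the job is handed in: the tile lies on the spatula, which the gripper holds; its underside is 6 to 35 mm above the rim, its centre within 10 mm of the recess's centre seen from above, its edges within 0.15 rad of parallel to the recess, tilted less than 0.12 rad, at rest (under 20 mm/s), and nothing touches the reactor (z of tile in the frame of reactor_mouth between 0.006 and 0.035 m and horizontal distance between tile and reactor_mouth below 0.01 m and (angle between the x axis of tile and the x axis of reactor, either way round below 0.15 rad or angle between the x axis of tile and the y axis of reactor, either way round below 0.15 rad) and angle between tile's own z axis and vertical below 0.12 rad and linear speed of tile below 0.02 m/s and contact force between tile and spatula above 0.2 N and contact force between spatula and the fingers above 1 N and contact force between anything else and reactor below 0.05 N and contact force between tile and the arm below 0.05 N and contact force between tile and the fingers below 0.05 N); the arm keeps its last pose, push and grip.
It fails at once if the gripper or arm touches the tile (contact force between tile and the fingers above 0.3 N or contact force between tile and the arm above 0.3 N).
It fails at once if the flow meters are touched (contact force between anything else and flowmeters above 0.5 N).
It fails at once if the tile is dropped or let down below its stand's height (height (world z) of tile below 0.035 m).
It fails at once if a bystander is moved more than 20 mm (distance of any of stopper, nut, screwdriver, beaker, jar, disc, weight from where it was at the start of the episode above 0.02 m).
It also fails if it takes over 58 s, if anything falls off the work surface, if the arm or the gripper's body presses on something with over 40 N, if the wrist force passes 120 N, or if a joint passes its speed limit or range.

## Working session

There is one attempt and no reset: what is moved stays moved. The work goes in short steps, each a Python script; the robot and the scene stay as the last script left them, time stands still between calls to the robot, and variables do not carry over. Pictures are saved under pics/ and viewed, at most 10 in all, crops included, and the job is handed in when it is done.

```bash
mkdir -p pics; ls; cat > h.py <<'E'
import numpy as np, cv2
from cell import robot, grip, kin, viewer
from scipy.spatial.transform import Rotation as R
def w(cam,p,ci=None):
    ci=ci or viewer.camera_info(cam); return np.array(ci["R"]).T@(np.array(p)-np.array(ci["t"]))
def px(ci,X):
    c=np.array(ci["R"])@np.array(X)+np.array(ci["t"]); q=np.array(ci["camera_matrix"])@c; return q[:2]/q[2]
def save(cam,n):
    im=viewer.read_camera(cam); cv2.imwrite(f"pics/{n}.png",im[:,:,::-1]); return im
E
python3 - <<'E'
from h import *
np.set_printoptions(precision=1,suppress=True)
a=save("top","top0");b=save("scene","sc0")
cv2.imwrite("pics/both.png",cv2.resize(np.vstack([a,b])[:,:,::-1],(400,600)) )
for n in "spatula spatula_grip tile stand reactor reactor_mouth flowmeters disc stopper nut screwdriver beaker jar weight".split():
    for c in ("top","scene"):
        for d in viewer.pinpoint(n,c)[:3]: print(n,c,round(d["confidence"],2),w(c,d["at"]))
s=robot.observe();print(s["t"],R.from_rotvec(s["tcp_rot"]).as_matrix())
E
```

```text
pics
spatula top 0.96 [ 213.7 -381.2    0.5]
spatula top 0.57 [476.5 -98.1  -3.7]
spatula scene 0.97 [475.3 -97.6  -2. ]
spatula scene 0.9 [ 219.6 -376.4    1.5]
spatula scene 0.34 [ 561.1 -412.2   -0.3]
spatula_grip top 0.9 [474.  -95.9  19. ]
spatula_grip top 0.79 [ 218.7 -375.5   18.2]
spatula_grip scene 0.78 [474.8 -94.3  19.8]
spatula_grip scene 0.74 [ 218.7 -373.9   20.2]
tile scene 0.82 [650.1 235.4  51.3]
tile scene 0.29 [ 563.8 -412.1    2.5]
stand top 0.47 [654.8 235.8  -4.8]
stand scene 0.83 [651.8 235.6  -0.1]
reactor top 0.72 [ 656.9 -226.3   -2.9]
reactor top 0.49 [475.6 -95.6  20.2]
reactor top 0.3 [652.8 231.3  52.2]
reactor scene 0.91 [ 658.8 -226.1    1.5]
reactor_mouth top 0.71 [ 662.9 -226.2  103.5]
reactor_mouth scene 0.84 [ 661.5 -223.7  104.5]
flowmeters top 0.76 [703.6  -2.3  -2.6]
flowmeters top 0.6 [ 560.6 -416.2   -0.1]
flowmeters scene 0.93 [709.5   0.4   3.6]
flowmeters scene 0.48 [ 657.4 -222.7    2.1]
flowmeters scene 0.18 [ 670.1 -391.6   -0.2]
disc top 0.53 [575.2 408.4  -2.8]
disc top 0.48 [423.8 325.9   1.3]
disc scene 0.81 [572.1 408.   -4.8]
stopper top 0.4 [786.  -10.9   0.1]
stopper scene 0.69 [784.5 -15.1   2.2]
nut top 0.49 [425.8 328.7  -1.3]
nut scene 0.71 [708.9  -2.6   2.6]
nut scene 0.68 [426.7 326.    3.9]
nut scene 0.4 [ 657.2 -221.9    1.3]
screwdriver top 0.74 [ 432.4 -322.2    1.4]
screwdriver scene 0.56 [ 433.5 -324.     0.3]
beaker top 0.58 [ 673.7 -387.7   -2.7]
beaker scene 0.81 [ 672.2 -389.8   -2.4]
jar top 0.75 [683.1 393.4  -0.8]
weight top 0.64 [475.3 -98.6  -3.7]
weight top 0.55 [ 562.2 -412.5    1.9]
weight scene 0.74 [474.  -98.6   0.2]
weight scene 0.43 [ 562.4 -411.1    4.8]
weight scene 0.34 [427.4 325.8   3.4]
1.5 [[ 0.9  0.4 -0. ]
 [ 0.4 -0.9 -0. ]
 [-0.   0.  -1. ]]
```

View pics/top0.png

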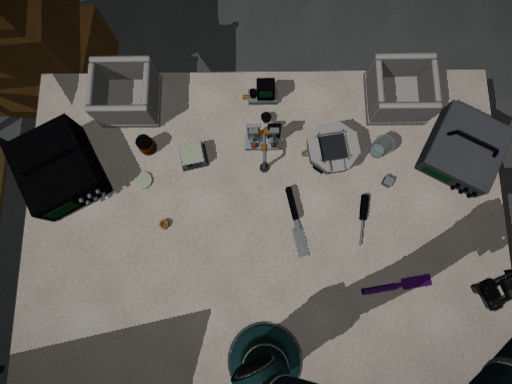

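View pics/sc0.png

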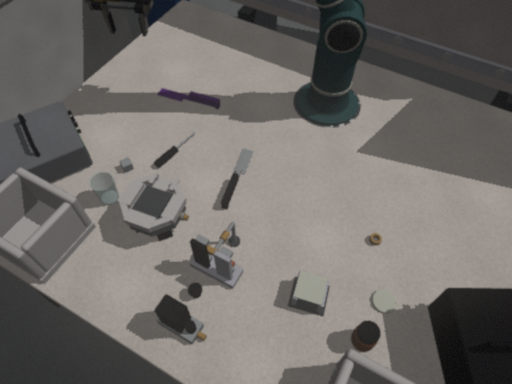

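Top view: black spatula (handle at ~(292,203), blade towards the robot at ~(301,245)), purple fake at (395,285), stand and tile at (193,154), flow meters at (264,137), reactor at (332,148). Scene view agrees. Next I check the IK options and look at the three places from close by.

```bash
cat >> h.py <<'E'
def rv(yaw,pitch=0):  # tool down, tool x along yaw; pitch>0 raises the +x side
    return (R.from_euler('z',yaw)*R.from_euler('y',-pitch)*R.from_euler('x',np.pi)).as_rotvec()
E
python3 - <<'E'
from h import *
np.set_printoptions(precision=2,suppress=True)
D=np.pi/180
for n,p,y in (("spat",[475,-96,2],-169),("st",[531,235,50],0),("re",[541,-225,120],0),("mid",[500,0,200],0)):
    for f in (0,180):
        q=kin.ik(p,rv((y+f)*D)); print(n,y+f,q)
robot.movep([600,-215,400],rv(0))
np.set_printoptions(precision=1,suppress=True)
def look(tag,names):
    ci=viewer.camera_info("wrist"); im=save("wrist",tag)
    print(tag,"cam at",-np.array(ci["R"]).T@ci["t"],robot.observe()["t"],robot.observe()["tcp_pos"])
    np.savez(f"pics/{tag}.npz",R=ci["R"],t=ci["t"],K=ci["camera_matrix"])
    for n in names:
        for d in viewer.pinpoint(n,"wrist")[:2]: print(n,round(d["confidence"],2),w("wrist",d["at"],ci))
    return im
a=look("w_re",["reactor","reactor_mouth"])
robot.movep([450,-80,330],rv(0))
b=look("w_sp",["spatula","spatula_grip"])
robot.movep([590,235,330],rv(0))
c=look("w_st",["stand","tile"])
cv2.imwrite("pics/three.png",cv2.resize(np.hstack([a,b])[:,:,::-1],(800,300)))
E
```

```text
spat -169 [ 0.56  0.62 -0.53  2.1   0.57  0.57  1.39]
spat 11 [ 0.27  0.55 -0.17  2.12  0.19  0.49 -1.42]
st 0 [-0.1   0.63 -0.5   1.86  0.43  0.75 -2.4 ]
st 180 [ 0.14  0.76 -0.84  1.85  0.73  0.88  0.51]
re 0 [ 0.43  0.48 -0.11  1.83  0.07  0.83 -1.29]
re 180 [ 0.82  0.57 -0.65  1.81  0.43  0.9   1.55]
mid 0 [ 0.33  0.27 -0.46  1.95  0.15  0.95 -1.77]
mid 180 [ 0.67  0.37 -0.88  1.94  0.35  0.99  1.2 ]
w_re cam at [ 666.4 -216.   570. ] 3.5583 [ 599.4 -216.4  399.5]
reactor 0.83 [ 660.1 -225.     1.3]
reactor 0.55 [473.2 -96.4  -0.5]
reactor_mouth 0.65 [ 656.2 -223.2  103.3]
reactor_mouth 0.39 [792.4  -9.2  -1.7]
w_sp cam at [517.7 -80.5 501.5] 4.5667 [451.4 -81.1 330.8]
spatula 0.69 [475.7 -95.8   0.6]
spatula_grip 0.76 [475.8 -98.5  24.3]
w_st cam at [657.3 233.7 500.5] 6.0167 [590.5 233.  330.1]
tile 0.63 [657.2 238.1  54.3]
tile 0.25 [427.1 329.4  -0.5]
```

View pics/three.png

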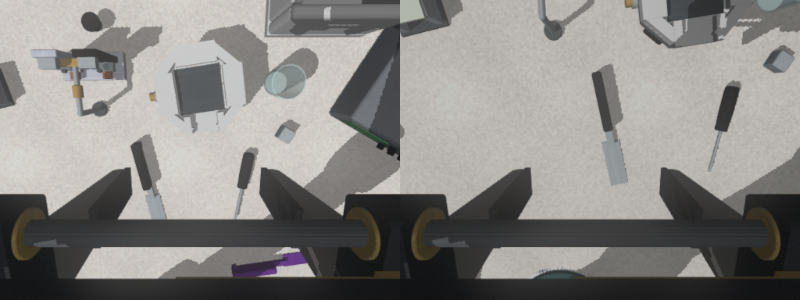

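View pics/w_st.png

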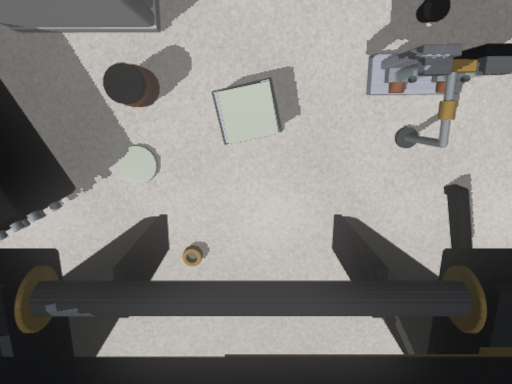

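Wrist views: reactor recess at ~(256,115) full-size pixels with the slot towards the robot; handle at ~(258,130) in the spatula picture; tile at (249,111) on the stand. Now precise edges by back-projection.

```bash
cat > m.py <<'E'
from h import *
np.set_printoptions(precision=1,suppress=True)
def back(tag,pts,z):
    d=np.load(f"pics/{tag}.npz"); p=np.c_[np.array(pts,float),np.ones(len(pts))]
    r=(np.linalg.inv(d["K"])@p.T).T@d["R"]; c=-d["R"].T@d["t"]
    return c+r*((z-c[2])/r[:,2])[:,None]
def blob(tag,mask,seed):
    n,l=cv2.connectedComponents(mask.astype(np.uint8)); k=l[seed[1],seed[0]]
    assert k>0,(tag,"seed not in mask")
    return l==k
def rect(tag,m,z):
    c,_=cv2.findContours(m.astype(np.uint8),cv2.RETR_EXTERNAL,cv2.CHAIN_APPROX_NONE)
    c=max(c,key=cv2.contourArea)[:,0]
    W=back(tag,c,z)[:,:2]; r=cv2.minAreaRect(W.astype(np.float32)); return r,W
E
python3 - <<'E'
from m import *
g=lambda t:cv2.imread(f"pics/{t}.png").astype(int)
im=g("w_st"); print("tile px",im[111,249],"strip",im[105,219], im[140,100])
m=blob("w_st",(im.max(2)>150)&(im[:,:,1]>im[:,:,2]+5)&(im[:,:,1]>im[:,:,0]+5),(249,111)); r,W=rect("w_st",m,56); print("tile",r,W.mean(0))
im=g("w_re"); print("recess",im[115,256],im[100,300])
m=blob("w_re",im.max(2)<130,(256,115)); r,W=rect("w_re",cv2.morphologyEx(m.astype(np.uint8),cv2.MORPH_OPEN,np.ones((9,9))),88); print("recess",r)
im=g("w_sp"); print("handle",im[130,258],im[200,274])
m=blob("w_sp",im.max(2)<75,(258,130)); r,W=rect("w_sp",m,36); print("handle",r)
v=np.linalg.eigh(np.cov(W.T))[1][:,1]; print("dir",np.degrees(np.arctan2(v[1],v[0])))
crop=lambda t,x,y:cv2.resize(cv2.imread(f"pics/{t}.png")[y:y+110,x:x+130],(390,330),interpolation=cv2.INTER_CUBIC)
cv2.imwrite("pics/crops.png",np.hstack([crop("w_st",185,60),crop("w_re",190,60)]))
E
```

```text
tile px [185 197 191] strip [188 182 179] [114 118 120]
tile ((654.1690673828125, 236.01910400390625), (67.784912109375, 68.60777282714844), 11.4112548828125) [654.9 238.5]
recess [95 92 89] [199 198 198]
recess ((658.6259765625, -222.1444549560547), (85.88111114501953, 86.58464813232422), 7.711428165435791)
handle [66 67 69] [153 151 146]
handle ((490.3090515136719, -92.74177551269531), (106.99004364013672, 16.065977096557617), 12.48227596282959)
dir -167.50519517624429
```

View pics/crops.png

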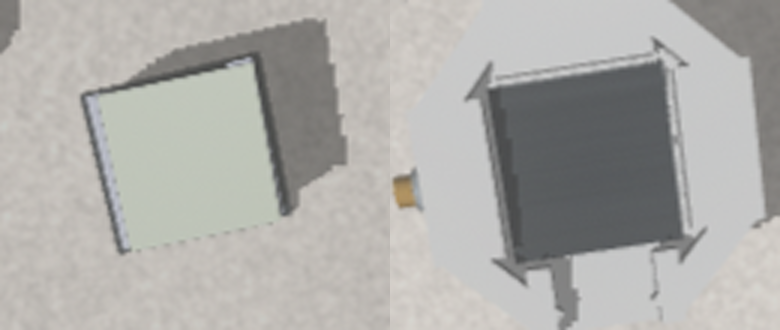

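The tile is at (654,236), yaw 11.4°. The stand yaw is about 13.5°: the visible rail strip narrows from about 14 to 4 px. The recess is at about (660,-223.5), yaw 8°. The spatula origin is at (475.5,-96), yaw -167.5°. These agree with the nets and the given sizes, so I grasp with tool x along the blade.

```bash
python3 - <<'E'
from m import *
D=np.pi/180; y=-167.5*D
robot.movep([475.5,-96,150],rv(y)); grip(1.0)
robot.servo_line([475.5,-96,4],feed=100)
o=robot.observe();print(o["tcp_pos"],o["contact_force"],o["t"])
grip(0.0,60); o=robot.observe();print(o["grip_width"]*92,o["grip_force"],o["contact_force"],o["t"])
robot.servo_line([475.5,-96,60],feed=60)
robot.servo_line([430,-40,260],feed=200)
robot.movep([411,178,260],rv(13.5*D))
o=robot.observe();print(o["tcp_pos"],o["grip_width"]*92,o["grip_force"],o["joints"],o["t"])
ci=viewer.camera_info("wrist"); save("wrist","held"); np.savez("pics/held.npz",R=ci["R"],t=ci["t"],K=ci["camera_matrix"])
for n in ("spatula","spatula_grip"):
    for d in viewer.pinpoint(n,"wrist")[:2]: print(n,d["confidence"],w("wrist",d["at"],ci))
P=o["tcp_pos"];u=np.array([np.cos(13.5*D),np.sin(13.5*D),0])
for a,b in ((65,-18),(65,18),(160,-18),(160,18)): print(a,b,px(ci,P+a*u+b*np.array([-u[1],u[0],0])+[0,0,-1]))
E
```

```text
[475.9 -96.1   4.4] [-0.2 -0.3 -0.7] 10.8
17.499631760432305 59.9997478723526 [ 0.   0.2 -0.4] 11.9083
[411.  177.9 259.9] 17.52589678469815 59.99947428703308 [ 0.5  0.2 -1.   2.   0.2  1.1 -2. ] 17.0
spatula 0.98 [410.5 179.6 257.3]
spatula_grip 0.93 [411.6 181.5 278.5]
65 -18 [285.4 114. ]
65 18 [215.7 113.9]
160 -18 [ 291.1 -104.2]
160 18 [ 210.5 -104.3]
```

View pics/held.png

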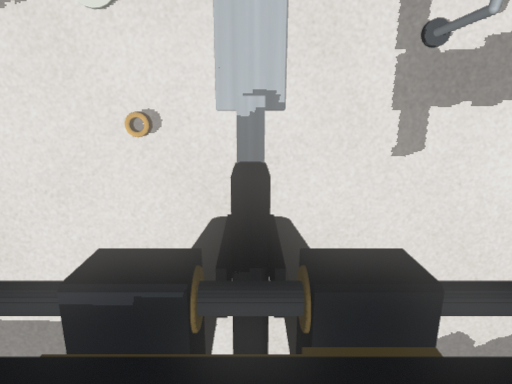

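Held picture: the blade root is at row 110, columns 216–285, against a prediction of row 114, columns 216–285, so the grasp is true and without sag. I insert and lift a little.

```bash
python3 - <<'E'
from m import *
D=np.pi/180; a=13.5*D; u=np.array([np.cos(a),np.sin(a),0]); C=np.array([654,236.5,0])
def at(d,under): return C-d*u+[0,0,under+4]
robot.servo_line(at(250,100),feed=150)
robot.servo_line(at(250,36),feed=80)
robot.servo_line(at(119,36),feed=60)
o=robot.observe();print("in",o["tcp_pos"],o["contact_force"],o["t"])
for z in (44,47,50,54):
    robot.servo_line(at(119,z),feed=12); o=robot.observe();print(z,o["contact_force"],o["wrist_torque"],o["t"])
robot.servo_line(at(119,75),feed=30)
robot.hold(.3);o=robot.observe();print("up",o["tcp_pos"],o["contact_force"],o["t"])
ci=viewer.camera_info("wrist"); save("wrist","tile1"); np.savez("pics/tile1.npz",R=ci["R"],t=ci["t"],K=ci["camera_matrix"])
P=o["tcp_pos"];n=np.array([-u[1],u[0],0])
for b in (-35,0,35): print(b,px(ci,P+84*u+b*n+[0,0,5]))
for c in("scene",):
    save(c,"sc1")
    for d in viewer.pinpoint("tile",c)[:2]: print(d["confidence"],w(c,d["at"]),"expected",P+119*u+[0,0,-1])
    for d in viewer.pinpoint("spatula_grip",c)[:2]: print(d["confidence"],w(c,d["at"]))
E
python3 -c "
import cv2,numpy as np
a=cv2.imread('pics/tile1.png');b=cv2.imread('pics/sc1.png')[200:340,200:400]
cv2.imwrite('pics/v1.png',np.vstack([cv2.resize(a[:240],(640,300)),cv2.resize(b,(640,300))[:, :]]))"
```

```text
in [538.1 208.7  40. ] [0.1 0.4 0.1] 21.625
44 [-0.1  0.4 -1.7] [0. 0. 0.] 22.4417
47 [ 0.6  0.3 -0.8] [-0.   0.1  0. ] 22.8417
50 [ 0.2  0.1 -2.7] [ 0.   0.1 -0. ] 23.2417
54 [-0.5  0.5 -1.4] [ 0.   0.1 -0. ] 23.725
up [538.2 208.7  78.9] [ 0.5  0.2 -3.2] 24.875
-35 [322.9  73.8]
0 [250.6  73.8]
35 [178.3  73.7]
0.69 [650.3 236.5  80.6] expected [653.9 236.5  77.9]
0.24 [ 659.8 -223.   100.6] expected [653.9 236.5  77.9]
0.87 [539.  210.5  95.9]
0.8 [ 215.1 -372.7   19.5]
```

View pics/v1.png

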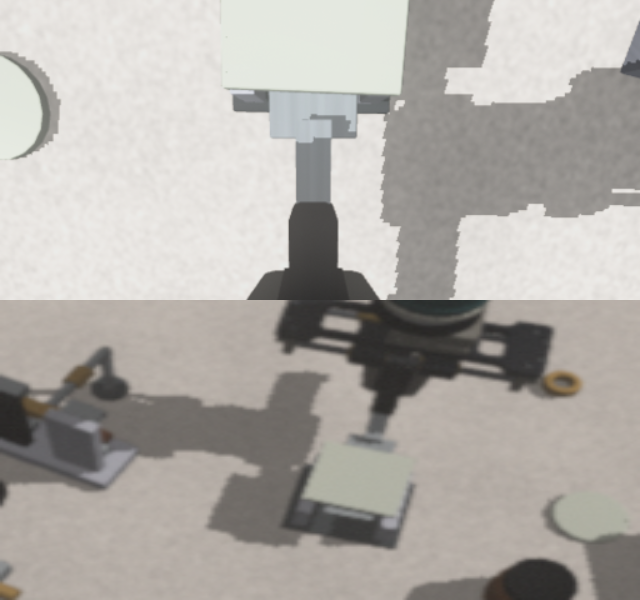

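The wrist crop shows the tile on the blade, with its near edge at native (178,70)–(322,76). That is where I predicted it, turned -2.2° to the spatula. The scene crop shows it clear of the stand. I carry it high over the meters and stop above the reactor for a check.

```bash
python3 - <<'E'
from m import *
D=np.pi/180; a=10.2*D; u=np.array([np.cos(a),np.sin(a),0]); M=np.array([660,-223.5,0])
n=np.array([-u[1],u[0],0])
P=M-119*u
o=robot.observe();p=np.array(o["tcp_pos"])
robot.servo_line([p[0],p[1],255],feed=90)
robot.servo_line([P[0],P[1],255],feed=110,rotation=rv(a))
o=robot.observe();print(o["tcp_pos"],o["contact_force"],o["grip_force"],o["t"])
robot.servo_line([P[0],P[1],160],feed=60)
robot.servo_line([P[0],P[1],125],feed=30); robot.hold(.4)
o=robot.observe();print(o["tcp_pos"],P,o["contact_force"],o["t"])
ci=viewer.camera_info("wrist"); a1=save("wrist","fin"); P=np.array(o["tcp_pos"])
for b in (-35,0,35): print(b,px(ci,P+84*u+b*n+[0,0,5]))
b1=save("top","fint"); 
for c in ("top","scene"):
    if c=="scene": c1=save(c,"fins")
    for nm in ("tile","reactor_mouth"):
        for d in viewer.pinpoint(nm,c)[:2]: print(nm,c,d["confidence"],w(c,d["at"]))
r=lambda x,s:cv2.resize(x[:,:,::-1],s,interpolation=cv2.INTER_CUBIC)
cv2.imwrite("pics/v2.png",np.vstack([r(a1[:240],(640,300)),np.hstack([r(b1[110:200,285:381],(320,300)),r(c1[150:270,90:218],(320,300))])]))
E
```

```text
[ 542.9 -244.4  255. ] [ 0.1 -0.7 -2.4] 59.99882161617279 31.4583
[ 542.9 -244.6  125. ] [ 542.9 -244.6    0. ] [ 0.1  1.3 -1.8] 34.9083
-35 [323.   73.9]
0 [250.7  73.8]
35 [178.5  73.8]
tile top 0.81 [ 661.6 -228.1  120.3]
reactor_mouth top 0.72 [575.6 404.3  -0.4]
reactor_mouth top 0.59 [ 657.4 -224.4   99.4]
tile scene 0.62 [ 656.6 -223.4  124.4]
reactor_mouth scene 0.65 [ 662.  -223.2  102.3]
```

View pics/v2.png

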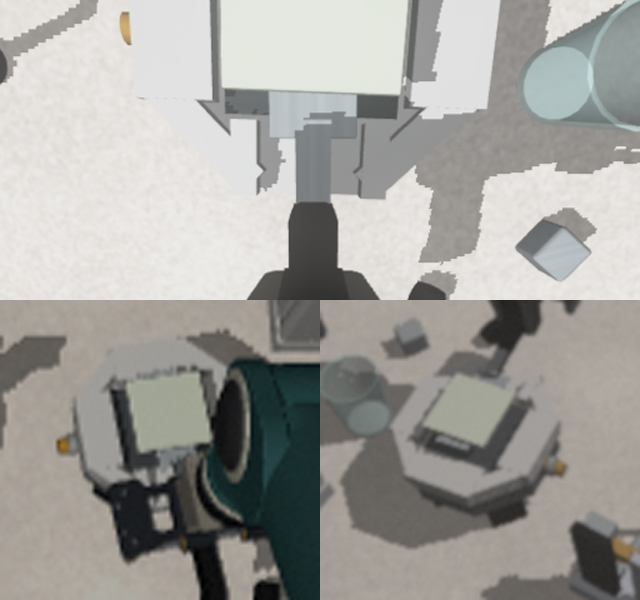

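The final view shows the tile level on the blade and parallel to the recess. It is centred sideways between recess columns ~212 and 412. The near edge has not moved on the blade, (222,88)–(405,95), and the rim is clear. I hand in.

```bash
python3 -c "
from h import *
print(robot.job_done(), robot.observe()['t'])"
```

```text
the job is handed in; nothing more can be done
the job is handed in; nothing more can be done
```

The job is handed in at about 35 s: the tile is held level on the spatula about 2 cm above the reactor rim, centred to within roughly 5 mm by my measurements, though no verdict was returned.

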